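# Stir the support balls and swing the dosing arm in

## Task

Take the stirring rod off its fork on the rack and, with its foot down close to the basin floor, stir the ceramic balls in the steel basin round at least three full turns, sweeping out towards the wall, so that every ball is shifted from where it lay and none is spilled. Hang the rod back on the fork it came from, then swing the dosing arm round over the basin until it is fully against its stop. Leave the other things on the bench where they are.

Things in the scene. Friction and masses are not known exactly. Their poses are not given: they have to be found in the camera images.
- rod_grip (a point): Centre of the stirring rod's grey plastic handle, which has flat sides: 56 mm high, 24 mm along its x by 18 mm along its y. z runs up along the rod. The rod's end is 154 mm, its collar's underside 34 mm below this point. It hangs upright on one of the rack's forks, x axis within 0.15 rad of the rack's.
- rod: The whole stirring rod, 182 mm long, 90 to 145 g; origin at its lower end. From below: plain white foot (16 mm diameter, 26 mm high, rounded end), steel shaft (9 mm diameter), grey collar (41 mm diameter, 6 mm thick, underside 120 mm above the origin) by which it hangs, handle.
- rod_foot (a point): The lower end of the stirring rod's foot, centre of the end face; z axis up along the rod to the handle.
- rack: Fixed steel hanging rack; origin at the bench near the centre of its base plate (140 x 270 mm, 12 mm high). x is level, from the robot's side to its back, y to its left. At its back a cross rail (top 140 mm above the bench, front face at x = +19 mm) between two posts (155 mm high, at y = +120 and -120 mm). Two open forks point from the rail to -x.
- fork_left (a point): Hanging place of the fork at the rack's y = +60 mm, level with the tops of the tines, 140 mm above the bench, where a tool's shaft hangs (its foot 20 mm above the bench). Axes as the rack's. Each fork has two tines 22 mm apart that end 31 mm from here towards -x, with a 5 mm lip on the tips. Take a tool off by lifting it 8 mm or more and drawing it out along -x by 60 mm or more.
- fork_right (a point): Hanging place of the equal fork at the rack's y = -60 mm, level with the tops of the tines, 140 mm above the bench, where a tool's shaft hangs (its foot 20 mm above the bench). Axes as the rack's. The stirring rod hangs on one fork, a bottle brush on the other; which is which varies.
- brush_grip (a point): Centre of the handle of the bottle brush on the other fork: same handle and collar as the rod, but with a bristle cylinder 37 mm in diameter and 76 mm long below; the handle's top is 28 mm above this point. Leave it alone (30 mm at most).
- basin (a point): Centre of the inner floor (55 mm above the bench) of the round steel basin, fixed in a collar on a flat hotplate 200 x 200 mm. Inner floor 57 mm in radius, wall 3 mm thick flaring to a rim of 88 mm outer radius, 55 mm above this point. It holds eight white glazed ceramic balls, 22 mm diameter, in one loose layer. x and y level, z up.
- post (a point): Point on the vertical hinge axis of the dosing arm, 180 mm above the bench: a stand rod 13 mm in diameter and 322 mm high, fixed beside the basin, 180 mm from the basin's axis (100 mm along the basin's x and 150 mm along its y).
- dosing_arm (a joint): Angle of the dosing arm about the stand rod, rad: 0 = against its stop, dosing head straight over the basin's centre; grows as the arm swings out, clockwise seen from above, to the robot's side of the stand; starts at 0.8 to 1.35. Dry friction: about 2 N at the head moves it and it stays where it is left. Stops dead at 0.
- dosing_head (a point): Centre line of the dosing head at the arm's free end, 180 mm above the bench and 180 mm from the hinge: off-white block, 44 mm along the arm, 36 mm across, from 154 to 198 mm above the bench; thin tip below (to 124 mm), fittings above (to 212 mm); flat bar back to the stand rod. x points outward along the arm. Push the side face that looks away from the basin.
- ball0_center (a point): Centre of ceramic ball 0 (22 mm diameter, 13 g), lying in the basin.
- ball1_center (a point): Centre of ceramic ball 1 (22 mm diameter, 13 g), lying in the basin.
- ball2_center (a point): Centre of ceramic ball 2 (22 mm diameter, 13 g), lying in the basin.
- ball3_center (a point): Centre of ceramic ball 3 (22 mm diameter, 13 g), lying in the basin.
- ball4_center (a point): Centre of ceramic ball 4 (22 mm diameter, 13 g), lying in the basin.
- ball5_center (a point): Centre of ceramic ball 5 (22 mm diameter, 13 g), lying in the basin.
- ball6_center (a point): Centre of ceramic ball 6 (22 mm diameter, 13 g), lying in the basin.
- ball7_center (a point): Centre of ceramic ball 7 (22 mm diameter, 13 g), lying in the basin.
- wash_bottle: Wash bottle, whitish with a red cap, 76 mm diameter, 178 mm high; origin under its base. Leave alone (30 mm at most).
- flask: Conical glass flask, 82 mm diameter, 120 mm high; origin under its base. Leave alone (30 mm at most).
- jar: Amber jar with a black cap, 64 mm diameter, 75 mm high; origin under its base. Leave alone (30 mm at most).
- beaker: Small glass beaker, 68 mm diameter, 85 mm high; origin under its base. Leave alone (30 mm at most).
Things that resemble listed ones, but are neither listed nor needed, are in the scene too. Leave any brown look-alike of the rod alone.

How it is judged (in metres and radians):
On the way, in this order (a step that is already met when the one before it is completed fails the run):
1. the rod's foot is down among the balls on the basin's +x side (its own frame) (x of rod_foot in the frame of basin above 0.015 m and horizontal distance between rod_foot and basin below 0.065 m and z of rod_foot in the frame of basin between -0.005 and 0.018 m), for 0.04 s.
2. then on the opposite side (x of rod_foot in the frame of basin below -0.015 m and horizontal distance between rod_foot and basin below 0.065 m and z of rod_foot in the frame of basin between -0.005 and 0.018 m), for 0.04 s.
3. then round on the +x side again (all of step 1), for 0.04 s.
4. then on the opposite side again (all of step 2), for 0.04 s.
5. then on the +x side a third time, with every ball now more than 8 mm from where it lay (all of step 3 and distance of each of ball0_center, ball1_center, ball2_center, ball3_center, ball4_center, ball5_center, ball6_center, ball7_center from where it was at the start of the episode above 0.008 m), for 0.02 s.
6. the rod hangs upright on its fork again, let go (distance of rod_grip from where it was at the start of the episode below 0.02 m and angle between rod_grip's own z axis and vertical below 0.15 rad and contact force between rod and rack above 0.3 N and linear speed of rod below 0.03 m/s and contact force between rod and the fingers below 0.05 N), for 0.2 s.
7. the dosing arm is against its stop over the basin (value of joint dosing_arm below 0.05 rad), for 0.2 s.
At the end, for the whole second after the job is handed in: The rod hangs released, at rest and upright (within 0.15 rad) on the fork it came from, within 20 mm of where it hung; the dosing arm rests within 0.05 rad of its stop over the basin; all eight balls are inside the basin (all of step 6 and value of joint dosing_arm below 0.05 rad and velocity of joint dosing_arm below 0.05 rad/s and horizontal distance between each of ball0_center, ball1_center, ball2_center, ball3_center, ball4_center, ball5_center, ball6_center, ball7_center and basin below 0.08 m and z of each of ball0_center, ball1_center, ball2_center, ball3_center, ball4_center, ball5_center, ball6_center, ball7_center in the frame of basin below 0.055 m); the robot touches nothing.
It fails at once if the wash bottle, flask, jar, beaker or bottle brush is moved by more than 30 mm (distance of any of wash_bottle, flask, jar, beaker, brush_grip from where it was at the start of the episode above 0.03 m).
It fails at once if a ball is spilled out of the basin (horizontal distance between any of ball0_center, ball1_center, ball2_center, ball3_center, ball4_center, ball5_center, ball6_center, ball7_center and basin above 0.095 m).
It also fails if it takes over 72 s, if anything falls off the work surface, if the arm or the gripper's body presses on something with over 40 N, if the wrist force passes 120 N, or if a joint passes its speed limit or range.

## Robot

A 6-joint arm with a two-finger parallel gripper is mounted at the origin on the work surface. World frame = base frame: x ahead of the robot, y to its left, z up, the work surface at z = 0. Lengths are in mm, angles in rad, forces in N, time in s.
With the tool pointing down it reaches from about 275 to 825 mm from the base axis. Payload 5.2 kg.
Tool frame: the origin (TCP) lies at the very end of the fingers, on their centre line; the grasp point (between the pads) lies 19 mm behind it; z points along the fingers, y is the direction in which the jaws open and shut (so a half turn about z gives the same grasp; the last joint's range is limited). The gripper opens to 93 mm and grips with 3 to 60 N. Pads are 15 mm wide; open, the fingers measure 128 mm over their backs; the gripper's body (75 mm by 188 mm) begins 65 mm behind the grasp point.
Start: joints at [1.016, 0.259, 1.535, -0, 1.348, -0.203], TCP at [189.502, 516.327, 218.653] pointing down, gripper open.
Joint ranges: [-3.14, 3.14], [-0.91, 2.08], [0.19, 2.58], [-1.22, 4.36], [0.22, 2.71], [-3.12, 3.12]. Speed limits (rad/s): [2.57, 2.57, 3.14, 3.14, 3.14, 3.14].

## Interface

Orientations are given as [roll, pitch, yaw] about the fixed x, y, z axes, in that order (R = Rz(yaw) Ry(pitch) Rx(roll)).
In Python, from bench import robot gives the robot as it stands. The module is installed in compiled form; this text tells all that it offers. Calls block until the motion is done:
- robot.move_ptp(position, orientation): joint-space move of the TCP to a pose.
- robot.move_linear(position, ori=None, speed=150, f_stop=None): straight line of the TCP; ori=None keeps the orientation; speed is the mean speed in mm/s. With f_stop (N) it stops when the force on the tool has changed by that much, and returns True; else False.
- robot.move_j(angles): joint-space move.
- robot.move_gripper(opening): opening from 0.0 (shut) to 1.0 (fully open); the grip force is fixed at half the most; returns when the fingers have stopped.
- robot.sleep(seconds).
- robot.inverse_kinematics(position, orientation): joint angles nearest the present ones, or None.
- robot.get_image(name): name is "scene" or "top" or "wrist"; returns a dict with "img" (480x640x3 uint8, blue, green, red), "fovy" (degrees; the focal length in pixels is half the picture's height over the tangent of half this angle, whatever the lens; pixels are square), "cx", "cy" (the principal point, pixels), "eye" and "orientation" of the camera in the world. Camera axes: x right, y down, z forward; pixel columns grow to the right and rows downward; lengths in mm; the calibration is good to about 2 mm. A picture is of the moment at which its call begins. There is no depth.
A pose or a line that the arm cannot do raises robot.MotionError and nothing moves.
- robot.hand_in(): hands the job in, once; it reports no verdict.
Readings, each from a call of its own:
- robot.current_t(): time.
- robot.current_qpos(): joint angles.
- robot.current_joint_vel(): joint speeds.
- robot.current_joint_efforts(): joint torques, N m.
- robot.current_tcp_pos(): TCP position.
- robot.current_eef_rot(): TCP orientation.
- robot.current_contact_force(): force on the tool from outside, world axes, zero at the start.
- robot.current_ft_torque(): the same for the moment, N m.
- robot.current_gripper_width(): opening from 0.0 (shut) to 1.0 (fully open).
Only numpy, scipy, OpenCV 4.12 (cv2) and the standard library are available. Lean on these libraries where they do the work, as an engineer would, in place of code of your own. Each camera call takes 0.05 s, during which the arm holds its last target. There are 200 camera calls.

## Working session

There is one attempt and no reset: what is moved stays moved. The work goes in short steps, each a Python script; the robot and the scene stay as the last script left them, time stands still between calls to the robot, and variables do not carry over. Pictures are saved under pics/ and viewed, about 8 in all and at most 12, crops included, and the job is handed in when it is done.

```bash
mkdir -p pics && python3 - <<'E'
from bench import robot
import cv2,pickle
for n in("scene","top","wrist"):
    d=robot.get_image(n); cv2.imwrite(f"pics/{n}0.png",d["img"]); pickle.dump(d,open(f"{n}0.pkl","wb"))
    print(n,{k:v for k,v in d.items() if k!="img"})
print(robot.current_t(),robot.current_eef_rot())
E
```

```text
scene {'fovy': 51.72036307314999, 'cx': 321.32114692073264, 'cy': 234.44212638759066, 'eye': array([1241.87533739,  128.67202454,  979.54407544]), 'orientation': array([-2.43844917e+00,  1.86036340e-03,  1.90481171e+00])}
top {'fovy': 48.93181957582047, 'cx': 324.3141129982891, 'cy': 248.50091545509392, 'eye': array([ 387.0823772 ,  -85.12566137, 1227.45993422]), 'orientation': array([-2.96995130e+00, -1.33169434e-03, -1.54320357e+00])}
wrist {'fovy': 65.1061263745389, 'cx': 318.2560179223646, 'cy': 246.08793255463547, 'eye': array([120.66426002, 542.482133  , 382.91427245]), 'orientation': array([2.87141548e+00, 1.24967839e-03, 1.21904782e+00])}
0.15 [-3.14029022e+00 -2.56575137e-04  2.78979517e+00]
```

View pics/scene0.png

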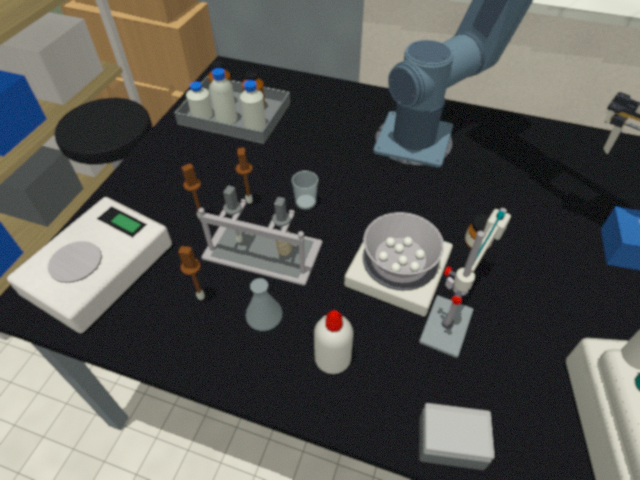

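View pics/top0.png

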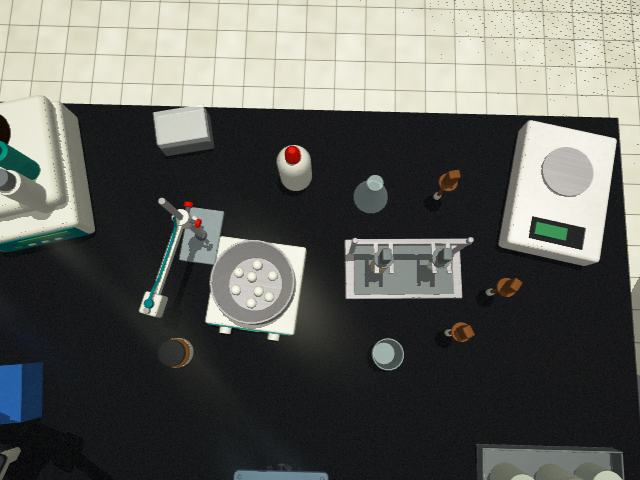

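```bash
cat > h.py <<'E'
import numpy as np,cv2,pickle
from scipy.spatial.transform import Rotation as R
def cam(d):
    f=240/np.tan(np.radians(d["fovy"])/2)
    return f,R.from_euler("xyz",d["orientation"]).as_matrix(),np.array(d["eye"])
def at_z(d,u,v,z):
    f,M,e=cam(d); r=M@np.array([(u-d["cx"])/f,(v-d["cy"])/f,1.]); return e+r*(z-e[2])/r[2]
def proj(d,p):
    f,M,e=cam(d); c=M.T@(np.array(p,float)-e); return np.array([d["cx"]+f*c[0]/c[2],d["cy"]+f*c[1]/c[2]])
def load(n): return pickle.load(open(n+".pkl","rb"))
E
python3 - <<'E'
from h import *
t=load("top0");s=load("scene0")
for n,u,v,z in[("baseFL",346,298,12),("baseFR",461,297,12),("postL",355,241,155),("postR",470,240,155),("rim c",252.5,283,110),("hp",256,287,50),("stand",163,201,322),("head",152,303,198),("handL",385,255,202),("handR",446,255,202),("jar",180,352,75),("beaker",388,354,85)]:
    print(n,at_z(t,u,v,z).round(1))
a=cv2.resize(t["img"][225:310,335:480],None,fx=5,fy=5,interpolation=2)
b=cv2.resize(s["img"][170:290,190:335],None,fx=4,fy=4,interpolation=2)
cv2.imwrite("pics/cropA.png",a);cv2.imwrite("pics/cropB.png",b)
c=cv2.resize(t["img"][190:345,130:310],None,fx=3.8,fy=3.8,interpolation=2);cv2.imwrite("pics/cropC.png",c)
E
```

```text
baseFL [ 483.6 -134.    12. ]
baseFR [ 493.2 -398.7   12. ]
postL [ 590.5 -144.4  155. ]
postR [ 599.2 -382.4  155. ]
rim c [502.1  69.3 110. ]
hp [499.5  69.3  50. ]
stand [621.3 205.6 322. ]
head [448.6 250.5 198. ]
handL [ 555.2 -201.4  202. ]
handR [ 558.5 -321.5  202. ]
jar [353.1 221.9  75. ]
beaker [ 361.4 -222.7   85. ]
```

View pics/cropA.png

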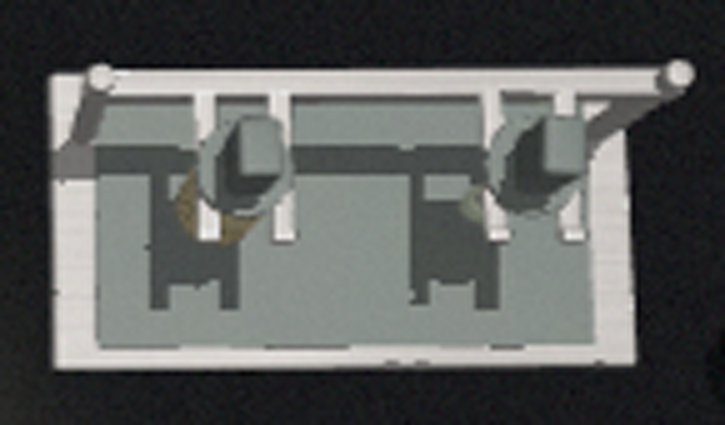

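View pics/cropB.png

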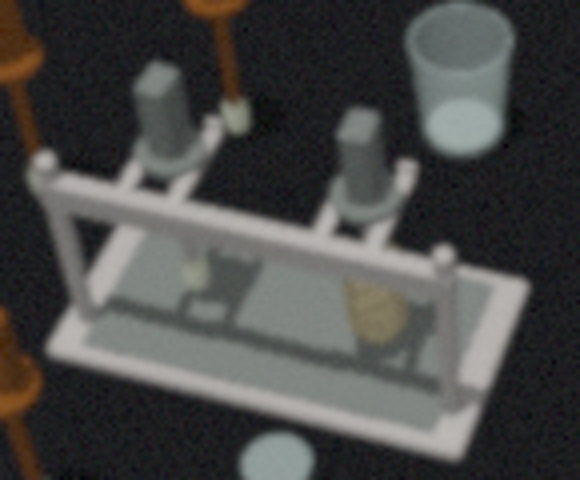

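View pics/cropC.png

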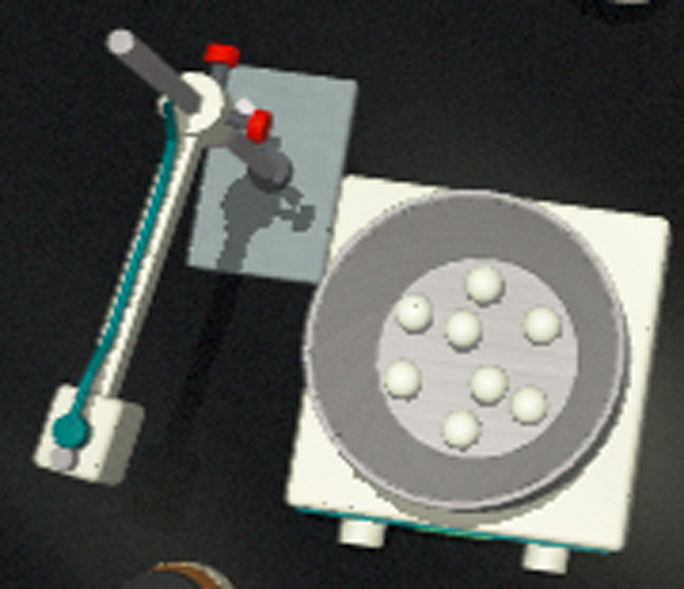

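```bash
python3 - <<'E'
from h import *
from scipy.optimize import least_squares as ls
from bench import robot
t=load("top0");s=load("scene0")
C=lambda u,v:(130+u/3.8,190+v/3.8)
for n,(u,v),z in[("floor",C(478,358),55),("rim",C(467,350),110),("hub",C(197,103),198),("standtop",C(120,40),322),("headtop",C(88,432),198),("bottle",(293,155),178)]+[(f"ball{i}",C(*p),66) for i,p in enumerate([(485,285),(414,312),(463,329),(542,325),(402,379),(489,384),(529,406),(461,429)])]:
    print(n,at_z(t,u,v,z).round(1))
print("handle top",at_z(t,448,254,202).round(1),at_z(s,230,188.7,202).round(1))
# rack model fork from posts
yaw=.036
pr=ls(lambda p:np.r_[proj(t,p)-(448,254),proj(s,p)-(230,188.7)],[555,-320,200]).x;print("tri",pr)
rack=(np.array(at_z(t,355,241,155))+at_z(t,470,240,155))/2; print("postmid",rack)
y=np.array([-np.sin(yaw),np.cos(yaw),0]);print("fork R approx (y only)",rack-60*y)
for Y in(.036,.036-np.pi): print(robot.inverse_kinematics([pr[0],pr[1],300],[np.pi,0,Y]))
E
```

```text
floor [505.3  69.4  55. ]
rim [504.   68.5 110. ]
hub [621.3 205.1 198. ]
standtop [622.1 208.2 322. ]
headtop [447.4 248.1 198. ]
bottle [764.8 -10.8 178. ]
ball0 [547.1  66.   66. ]
ball1 [530.  106.6  66. ]
ball2 [520.9  77.5  66. ]
ball3 [524.5  31.6  66. ]
ball4 [490.7 111.4  66. ]
ball5 [489.2  60.8  66. ]
ball6 [477.1  37.1  66. ]
ball7 [462.8  75.7  66. ]
handle top [ 560.6 -325.5  202. ] [ 559.7 -325.6  202. ]
tri [ 560.42906208 -325.2091579   202.85281591]
postmid [ 594.83561024 -263.42574577  155.        ]
fork R approx (y only) [ 596.99514371 -323.38686997  155.        ]
[-6.97642669e-01  4.05348572e-01  1.13203346e+00 -4.44089210e-16
  1.60421062e+00  8.37153658e-01]
[-0.69764267  0.40534857  1.13203346  0.          1.60421062 -2.304439  ]
```

```bash
python3 - <<'E'
from h import *
from bench import robot
p=robot.current_tcp_pos()
robot.move_ptp([p[0],p[1],400],[np.pi,0,2.79])
O=[np.pi,0,.036-np.pi]
robot.move_ptp([480,-300,380],O)
robot.move_gripper(.65)
robot.move_linear([560.4,-325.2,260],speed=200)
print(robot.current_tcp_pos(),robot.current_eef_rot(),robot.current_t(),robot.current_gripper_width())
d=robot.get_image("wrist");pickle.dump(d,open("w1.pkl","wb"));cv2.imwrite("pics/w1.png",d["img"])
for z in(174,202):print(proj(d,[560.4,-325.2,z]))
E
```

```text
[ 560.45219551 -325.42049678  261.23634049] [-3.14044301e+00  1.00940579e-03 -3.10553658e+00] 5.5583 0.6475406461531578
[317.47336735 250.37711828]
[317.336853   262.85600736]
```

View pics/w1.png

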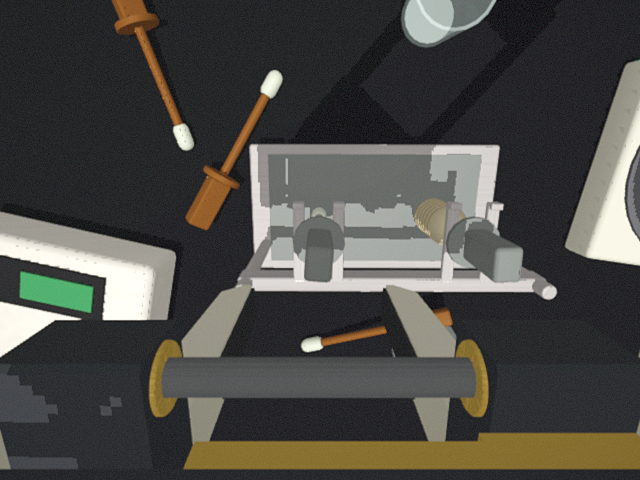

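```bash
python3 - <<'E'
from h import *
from bench import robot
import json
ry=.036; ux=np.array([np.cos(ry),np.sin(ry),0])
robot.move_linear([560.4,-325.2,161],speed=120)
print("pre",robot.current_tcp_pos(),robot.current_contact_force().round(2))
robot.move_gripper(0.0)
g=robot.current_tcp_pos(); print("grip",g,robot.current_gripper_width()*93,robot.current_contact_force().round(2))
G=np.array([560.4,-325.2,161.])
robot.move_linear(G+[0,0,18],speed=60)
print("lift",robot.current_contact_force().round(2),robot.current_tcp_pos())
robot.move_linear(G+[0,0,18]-85*ux,speed=120)
print("out",robot.current_contact_force().round(2),robot.current_gripper_width()*93)
robot.move_linear(G+[0,0,150]-100*ux,speed=250)
B=np.array([504.7,69,55])
O=[np.pi,0,ry-np.pi+.5]
robot.move_ptp(B+[24,-15,141+100],O)
print(robot.current_tcp_pos(),robot.current_t())
for n in("scene","wrist"):
    d=robot.get_image(n);pickle.dump(d,open(n+"2.pkl","wb"))
    f=proj(d,B+[24,-15,100]).round().astype(int);print(n,f)
    cv2.imwrite(f"pics/{n}2.png",d["img"])
s=load("scene2")["img"][120:320,300:540];w=load("wrist2")["img"]
cv2.imwrite("pics/c2.png",np.hstack([cv2.resize(s,(480,400)),cv2.resize(w,(320,240))[[*range(240)]+[0]*160]]))
E
```

```text
pre [ 560.85819774 -325.63856111  162.0749331 ] [-0.5  -1.07  1.26]
grip [ 560.39559332 -325.24651154  161.03704037] 17.754458777134932 [ 0.11 -0.03  0.5 ]
lift [-0.62  0.32 -1.99] [ 560.62312616 -325.38797338  179.65573176]
out [ 1.07 -0.78 -1.64] 17.801690891975575
[528.88945242  53.03483769 295.74377177] 10.7667
scene [397 235]
wrist [319 233]
```

View pics/c2.png

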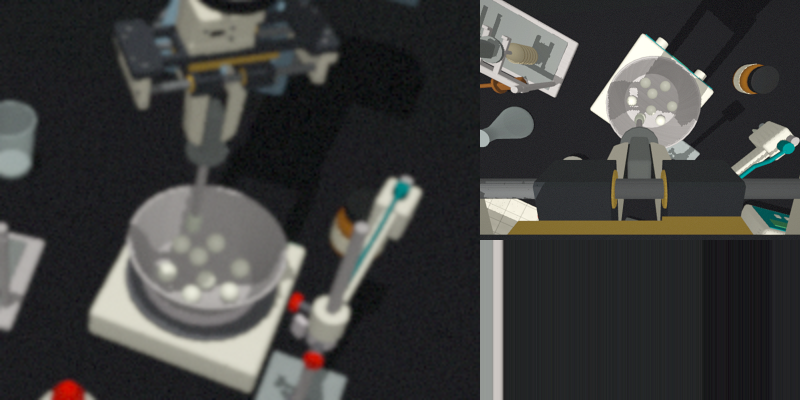

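```bash
python3 - <<'E'
from h import *
from bench import robot
B=np.array([504.7,69,55]); H=141
def at(r,a,z): return B+[r*np.cos(a),r*np.sin(a),H+z]
print("stop",robot.move_linear(B+[24,-15,H+6],speed=80,f_stop=8),robot.current_tcp_pos()-B-[0,0,H],robot.current_contact_force().round(1))
a=-np.arctan2(15,24); fm=0; st=np.pi/6
radii=list(np.linspace(28,28,12))+list(np.linspace(30,44,12))+[44]*15+[36]*6+[24]*3
for r in radii:
    a+=st
    robot.move_linear(at(r,a,6),speed=100)
    fm=max(fm,np.linalg.norm(robot.current_contact_force()))
print("fmax",fm,robot.current_t(),robot.current_gripper_width()*93,robot.current_tcp_pos()-B-[0,0,H],a)
robot.move_linear(at(24,a,110),speed=150)
robot.move_linear([480,-100,B[2]+H+110],speed=300)
print(robot.current_t(),robot.current_contact_force().round(1))
d=robot.get_image("top");pickle.dump(d,open("top3.pkl","wb"))
s=robot.get_image("scene");pickle.dump(s,open("scene3.pkl","wb"))
cv2.imwrite("pics/c3.png",np.hstack([cv2.resize(load(n)["img"][230:340,195:310],None,fx=3.4,fy=3.4) for n in("top0","top3")]))
print(proj(s,robot.current_tcp_pos()-[0,0,H]))
E
```

```text
stop False [ 24.42943875 -15.0604571    6.61275697] [-0.1  0.3 -1.4]
fmax 7.844117600839642 28.3083 17.616615050602125 [ 20.2870619  -12.45480263   5.95443543] 24.574141913374767
29.8417 [-1.5  0.  -1.7]
[337.19082869 200.00687902]
```

View pics/c3.png

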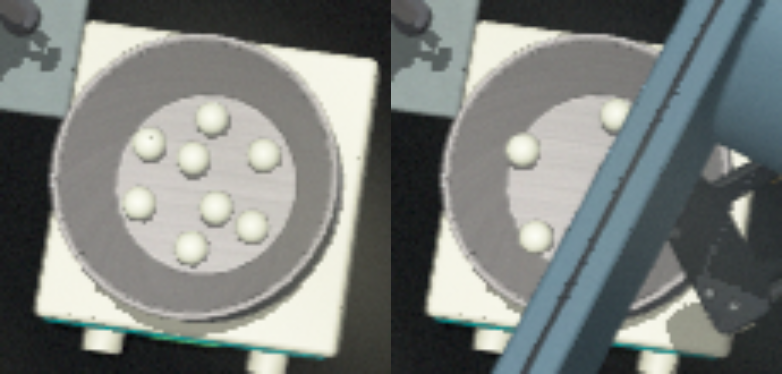

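```bash
python3 - <<'E'
from h import *
from bench import robot
ry=.036; ux=np.array([np.cos(ry),np.sin(ry),0]); G=np.array([560.4,-325.2,161.])
robot.move_ptp(G+[0,0,150]-100*ux,[np.pi,0,ry-np.pi])
robot.move_linear(G+[0,0,18]-85*ux,speed=150)
print(robot.current_t(),robot.current_tcp_pos()-G)
d=robot.get_image("top");pickle.dump(d,open("top4.pkl","wb"))
s=robot.get_image("scene");pickle.dump(s,open("scene4.pkl","wb"))
a=cv2.resize(d["img"][230:340,195:310],None,fx=3.4,fy=3.4)
p=robot.current_tcp_pos()
for z in(13-34-3,-141): 
    u=proj(s,p+[0,0,z]);cv2.circle(s["img"],tuple(int(x) for x in u.round()),1,(0,0,255),-1)
u=u.astype(int)
b=cv2.resize(s["img"][u[1]-80:u[1]+30,u[0]-55:u[0]+60],None,fx=3.4,fy=3.4)
cv2.imwrite("pics/c4.png",np.hstack([a,b]))
E
```

```text
31.8917 [-84.3601415   -3.25608307  19.08980842]
```

View pics/c4.png

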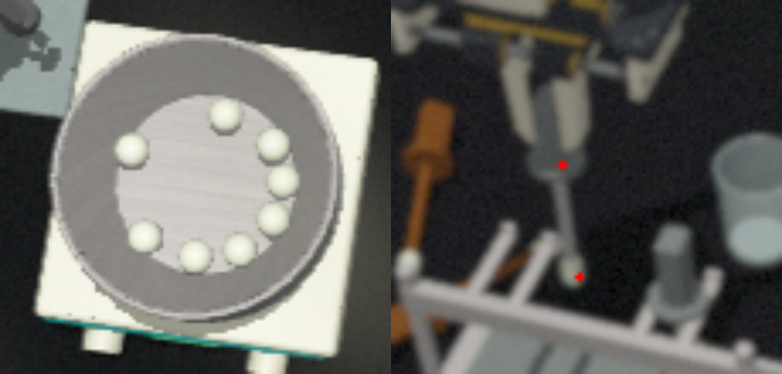

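```bash
python3 - <<'E'
from h import *
from bench import robot
ry=.036; ux=np.array([np.cos(ry),np.sin(ry),0]); G=np.array([560.4,-325.2,161.])
print(robot.move_linear(G+[0,0,18],speed=80,f_stop=12),robot.current_contact_force().round(1))
print(robot.move_linear(G+[0,0,1],speed=40,f_stop=8),robot.current_tcp_pos()-G,robot.current_contact_force().round(1))
robot.move_gripper(.5)
robot.sleep(.3)
print(robot.current_contact_force().round(1))
robot.move_linear(G+[0,0,110],speed=150)
robot.move_linear(G+[-150,60,220],speed=300)
robot.move_gripper(0)
print(robot.current_t(),robot.current_tcp_pos())
for n in("top","scene"):
    d=robot.get_image(n);pickle.dump(d,open(n+"5.pkl","wb"))
b=[cv2.resize(load(n)["img"][170:290,190:335],None,fx=2.6,fy=2.6) for n in("scene0","scene5")]
cv2.imwrite("pics/c5.png",np.hstack(b))
E
```

```text
False [ 0.4  0.4 -1.6]
True [-0.44898673  0.12124139  0.70479461] [0.3 0.  4.1]
[ 0.6 -0.3 -0.3]
37.1833 [ 410.38103361 -265.19689555  381.07507244]
```

View pics/c5.png

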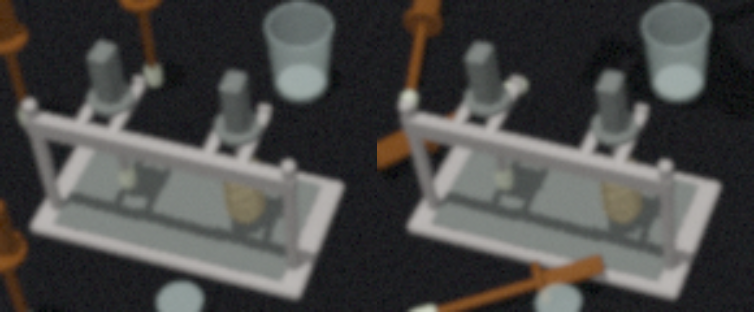

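```bash
python3 - <<'E'
from h import *
from bench import robot
P=np.array([621.5,205.5]);B=np.array([504.7,69])
f0=np.arctan2(*(B-P)[::-1])%(2*np.pi); f1=np.radians(166.2)
def pose(f,off,z):
    u=np.array([np.cos(f),np.sin(f)]);t=np.array([-u[1],u[0]])
    return np.r_[P+180*u-off*t,z],[np.pi,0,f-np.pi/2]
robot.move_ptp(*pose(f1,70,380))
robot.move_linear(pose(f1,70,167)[0],speed=200)
hit=robot.move_linear(pose(f1,20,167)[0],speed=60,f_stop=1.5)
print("touch",hit,robot.current_tcp_pos(),robot.current_contact_force().round(1),robot.current_t())
for f in np.linspace(f1,f0-.06,12)[1:]:
    p,o=pose(f,26,167)
    if robot.move_linear(p,o,speed=80,f_stop=15): print("stop at",f0-f);break
print(robot.current_contact_force().round(1))
p,o=pose(f0,26,167)
p2,_=pose(f0,8,167)
print(robot.move_linear(p,o,speed=40,f_stop=9),robot.current_contact_force().round(1))
print(robot.move_linear(p2,o,speed=30,f_stop=7),robot.current_contact_force().round(1),robot.current_tcp_pos(),pose(f0,26,167)[0])
robot.sleep(.2);print(robot.current_contact_force().round(1))
robot.move_linear(pose(f0,90,167)[0],speed=100)
robot.move_linear(pose(f0,90,330)[0],speed=200)
robot.move_ptp([200,450,350],[np.pi,0,2.79])
print(robot.current_t())
d=robot.get_image("top");pickle.dump(d,open("top6.pkl","wb"))
print("axis head z198",proj(d,[*B,198]),"hinge",proj(d,[*P,198]))
cv2.imwrite("pics/c6.png",cv2.resize(d["img"][150:340,130:490],None,fx=2.2,fy=2.2))
E
```

```text
touch True [453.24380961 277.60914496 166.62591783] [ 0.3 -0.7  0.4] 41.7167
[-0.1  1.1 -0.3]
False [-1.1  1.7  0.9]
True [-0.7  0.5  0. ] [483.92055384  86.14002    166.50946282] [484.71814586  85.63872862 167.        ]
[ 0.4  0.4 -0.2]
49.9
axis head z198 [246.74826582 276.92039392] hinge [181.6624574 217.0042943]
```

View pics/c6.png

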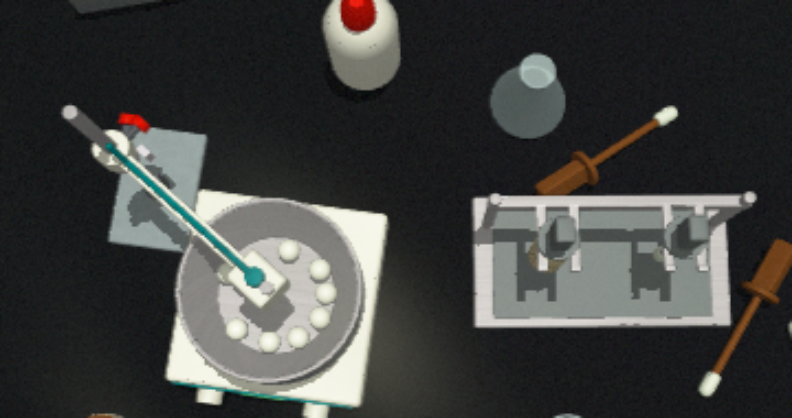

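```bash
python3 - <<'E'
from h import *
from bench import robot
P=np.array([621.5,205.5]);B=np.array([504.7,69])
f0=np.arctan2(*(B-P)[::-1])%(2*np.pi)
u=np.array([np.cos(f0),np.sin(f0)]);t=np.array([-u[1],u[0]])
pt=lambda off,z:np.r_[P+180*u-off*t,z]
o=[np.pi,0,f0-np.pi/2]
robot.move_ptp(pt(80,300),o)
robot.move_linear(pt(80,167),speed=150)
robot.move_linear(pt(35,167),speed=80)
def off(): return -(robot.current_tcp_pos()[:2]-P)@t
print(robot.current_t(),off())
h=robot.move_linear(pt(5,167),speed=25,f_stop=14); print(h,off(),robot.current_contact_force().round(1),robot.current_t())
robot.move_linear(pt(90,167),speed=120)
robot.move_linear(pt(90,300),speed=200)
print(robot.current_t())
robot.move_ptp([200,450,350],[np.pi,0,2.79])
d=robot.get_image("top")
a=load("top6")["img"][210:310,165:275]; b=d["img"][210:310,165:275]
# head shift between pictures (teal cap centroid)
def c(i):
    m=cv2.inRange(cv2.cvtColor(i,cv2.COLOR_BGR2HSV),(80,100,60),(100,255,255)); m[:50]=0
    y,x=np.nonzero(m); return x.mean(),y.mean()
print(c(a),c(b),robot.current_t())
E
```

```text
53.225 35.03485647681121
True 26.81297443963756 [-0.5 -0.3 -0.8] 53.825
55.3167
(np.float64(75.36190476190477), np.float64(61.180952380952384)) (np.float64(75.36190476190477), np.float64(61.180952380952384)) 56.8583
```

```bash
python3 -c "
from bench import robot
robot.hand_in()"
```

```text
the job is handed in; nothing more can be done
```

The job is done and handed in at about 57 s of the 72 s allowed; hand-in gives no verdict.

- **Stirring:** I took the rod off the right fork and stirred four full turns, about 6 mm above the basin floor and out to a 44 mm radius. The highest force I read was about 8 N.
- **Balls:** the later pictures show all eight balls in the basin, swept into a ring near the wall. I could not tell the balls apart, so "each moved more than 8 mm" is inferred from the foot sweeping the whole floor. Some now lie close to where other balls started.
- **Rod:** it hangs on the right fork again and is released. The scene picture looks the same as at the start.
- **Dosing arm:** I swung it round over the basin. The first push ended on a small force change, so I pushed again. That met a rigid stop at more than 14 N, against about 2 N of friction, and the head did not shift between pictures.
- **Other things:** the wash bottle, flask and brush look unmoved in the later pictures. I did not check the jar and beaker specifically. The brown look-alikes toppled during the first seconds, before I gripped anything. They were already lying down in the first wrist picture, and I did not knowingly touch them.

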